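Set up the big folding pattern easel

TASK

Get the larger of the two folding wooden easels ready for a casting pattern: swing its folded back rest up by the round cross bar, over past upright, until it leans back on its stop and stays there by itself. Leave the small easel folded.

Things in the scene. Friction and masses are not known exactly. Their poses are not given: they have to be found in the camera images.
- backrest (a joint): Hinge angle of the larger easel's back rest, rad: 0 folded flat inside the frame, 1.57 upright, 1.92 leaning back on its stop. Hinge nearly free: below about 1.5 the rest (0.15 to 0.3 kg) falls back flat, past 1.65 it falls on to the stop and stays. Wooden ladder shape: two side arms 14 mm thick, 120 mm apart, a slat 58 mm from the hinge, a round cross bar at the free end.
- rest_bar (a point): Middle of the larger rest's round cross bar, on its axis: diameter 14 mm, 104 mm clear between the arms, parallel to the hinge and 140 mm from it. Folded it lies level with the hinge, 45 mm above the bench, on the robot's side, open down to the bench: cross rail and slat begin 70 mm towards the hinge, front rail (36 mm high) 63 mm the other way. Turns with the rest: y along the bar, -x from hinge to bar.
- rest_hinge (a point): Middle of the larger easel's hinge axis, 45 mm above the bench. Easel of light wood, fixed to the bench, 267 mm long, 198 mm wide. Axes fixed to it: z up, y along the hinge, -x (roughly towards the robot) to the folded cross bar; the raised rest leans to +x. The stop is a batten just behind the hinge, top 90 mm above the bench.
- small_backrest (a joint): Hinge angle, rad, of the back rest of the other, smaller easel (192 mm long, 138 mm wide, cross bar only 85 mm from its hinge), same form and wood, standing to the left or right of the larger one. 0 = folded flat; it must stay folded.
There are look-alikes about, which are no part of the job. What is shaped like the part that bears small_backrest but grey or red is not meant.

How it is judged (in metres and radians):
At the end, for the whole second after the job is handed in: The larger easel's back rest leans back past upright against its stop (hinge angle over 1.75 rad, 10 degrees short of the stop at most), at rest and let go; the small easel's back rest is folded (under 0.17 rad) (value of joint backrest above 1.75 rad and velocity of joint backrest below 0.1 rad/s and value of joint small_backrest below 0.17 rad); the robot touches nothing.
It fails at once if the small easel's back rest is lifted by more than 20 degrees (value of joint small_backrest above 0.35 rad).
It also fails if it takes over 38 s, if anything falls off the work surface, if the arm or the gripper's body presses on something with over 40 N, if the wrist force passes 120 N, or if a joint passes its speed limit or range.

ROBOT

A 6-joint arm with a two-finger parallel gripper is mounted at the origin on the work surface. World frame = base frame: x ahead of the robot, y to its left, z up, the work surface at z = 0. Lengths are in mm, angles in rad, forces in N, time in s.
With the tool pointing down it reaches from about 350 to 925 mm from the base axis. Payload 6.4 kg.
Tool frame: the origin (TCP) lies at the very end of the fingers, on their centre line; the grasp point (between the pads) lies 19 mm behind it; z points along the fingers, y is the direction in which the jaws open and shut (so a half turn about z gives the same grasp; the last joint's range is limited). The gripper opens to 94 mm and grips with 3 to 60 N. Pads are 16 mm wide; open, the fingers measure 119 mm over their backs; the gripper's body (75 mm by 177 mm) begins 78 mm behind the grasp point.
Start: joints at [-1.471, 0.245, 1.558, -0, 1.339, -0.174], TCP at [175.759, -625.797, 205.455] pointing down, gripper open.
Joint ranges: [-3.13, 3.13], [-1.02, 2.26], [0.13, 2.54], [-0.95, 4.09], [0.21, 2.88], [-2.74, 2.74]. Speed limits (rad/s): [2.57, 2.57, 3.14, 3.14, 3.14, 3.14].

INTERFACE

Orientations are given as [roll, pitch, yaw] about the fixed x, y, z axes, in that order (R = Rz(yaw) Ry(pitch) Rx(roll)).
In Python, from cell import telemetry, read_camera, camera_info, ctrl gives the robot as it stands. The module is installed in compiled form; this text tells all that it offers.
- The arm moves only by the tool send_rows, never from a script. Its argument "targets" is a list of rows, each a list of 5 numbers: the shift along the world's x, y, z in cm, then the turn about the world's z in rad, then the finger opening in cm, from 0 to 9.4. In form: [[x, y, z, spin, gripper], ...]. A call has 1 to 20 rows; each row is the pose to reach, as a shift and turn from the pose measured when the call began; what a row does not reach only later rows make up. A row lasts 1/10 s, in which the tool goes at most 50 mm and 8.59 degrees, less where a joint would pass 70% of its speed; a pose out of reach is approached as far as the arm can. A call with a gripper value outside its range is refused whole. The fingers move at their own pace and stop on an object; the grip force is fixed at half the most. Time passes only in rows, so rows that repeat a pose let the fingers close. It gives the time, the measured TCP pose, the force and the opening at its end, in the units of the state.
- telemetry.state(): the state, without advancing time (a new reading comes with each control period).
- read_camera(name): name is "scene" or "top" or "wrist"; returns the picture (400x640x3 uint8, red, green, blue); there is no depth.
- camera_info(name): a dict with "mtx" (3x3 intrinsics, pixels), "origin" and "rotation" of the camera in the world; the wrist camera has in their place "hand_eye" (4x4, takes a point from camera to tool coordinates, whose origin is the TCP and whose axes are the flange's). Camera axes: x right, y down, z forward; pixel columns grow to the right and rows downward; lengths in mm; the calibration is good to about 2 mm. A picture is of the moment at which its call begins: read the wrist's pose just before it. camera_info takes no time and is no camera call.
- ctrl.sign_off(): hands the job in, once; it reports no verdict.
The state is a dict: "t": time; "joint_positions": joint angles; "dq": joint speeds; "joint_torque": joint torques, N m; "position": TCP position; "tool_rot": TCP orientation; "wrist_force": force on the tool from outside, world axes, zero at the start; "wrist_torque": the same for the moment, N m; "grip_width": finger opening in mm.
Only numpy, scipy, OpenCV 4.12 (cv2) and the standard library are available. Lean on these libraries where they do the work, as an engineer would, in place of code of your own. Each camera call takes 0.05 s, during which the arm holds its last target. There are 200 camera calls.

## Working session

There is one attempt and no reset: what is moved stays moved. The work goes in short steps, Python scripts to look and compute and a tool call to move; the robot and the scene stay as the last step left them, time stands still between calls to the robot, and variables do not carry over. Pictures are saved under pics/ and viewed, about 8 in all and at most 12, crops included, and the job is handed in when it is done.

Besides the shell and the picture viewer there is one more tool, called after ">>>" by a JSON object that holds its "name" and its "arguments", one argument or row to a line. send_rows: Moves the arm, as the interface text tells. Its arguments: {"type":"object","properties":{"targets":{"type":"array","items":{"type":"array","items":{"type":"number"}}}},"required":["targets"]}

```bash
mkdir -p pics; python3 - <<'E'
from cell import telemetry, read_camera, camera_info
import cv2
for n in("top","scene"):
    cv2.imwrite(f"pics/{n}0.png",read_camera(n)[:,:,::-1])
    i=camera_info(n);print(n,i)
print(camera_info("wrist"));print(telemetry.state())
E
```

```text
top {'mtx': array([[484.08630064,   0.        , 316.87419932],
       [  0.        , 484.08630064, 201.10568432],
       [  0.        ,   0.        ,   1.        ]]), 'origin': array([ 375.9654283 ,   44.83884248, 1318.3074571 ]), 'rotation': array([-2.98364644,  0.00987286, -1.5652707 ])}
scene {'mtx': array([[483.09707133,   0.        , 320.26094966],
       [  0.        , 483.09707133, 196.09107371],
       [  0.        ,   0.        ,   1.        ]]), 'origin': array([1302.4695356 ,  440.59561114, 1066.39881059]), 'rotation': array([-2.44964086, -0.00766046,  2.06465235])}
{'mtx': array([[329.76639458,   0.        , 320.02848142],
       [  0.        , 329.76639458, 202.22264051],
       [  0.        ,   0.        ,   1.        ]]), 'hand_eye': array([[ 7.06765496e-04, -9.70155650e-01, -2.42481988e-01,
         6.97126964e+01],
       [ 9.99999750e-01,  6.91170442e-04,  1.49381858e-04,
        -2.10328445e-01],
       [ 2.26727300e-05, -2.42482033e-01,  9.70155896e-01,
        -1.78915964e+02],
       [ 0.00000000e+00,  0.00000000e+00,  0.00000000e+00,
         1.00000000e+00]])}
{'t': 0.1, 'joint_positions': array([-1.47114824e+00,  2.45756153e-01,  1.55883442e+00, -3.27743531e-05,
        1.33871256e+00, -1.74112723e-01]), 'dq': array([-0.00018636, -0.00094645, -0.00304275,  0.00110197,  0.00047775,
        0.00013235]), 'joint_torque': array([-8.07733286e-04, -4.16912985e+01, -3.15525663e+01,  6.87380531e-02,
        3.09499539e-02, -4.38695804e-05]), 'position': array([ 175.66629615, -625.26891255,  204.47894875]), 'tool_rot': array([-3.13990252e+00, -2.64912340e-04,  2.73768155e-01]), 'wrist_force': array([0.09007616, 0.61901158, 0.60294557]), 'wrist_torque': array([ 0.00318412, -0.10816112,  0.01362523]), 'grip_width': 93.98403107820626}
```

View pics/top0.png

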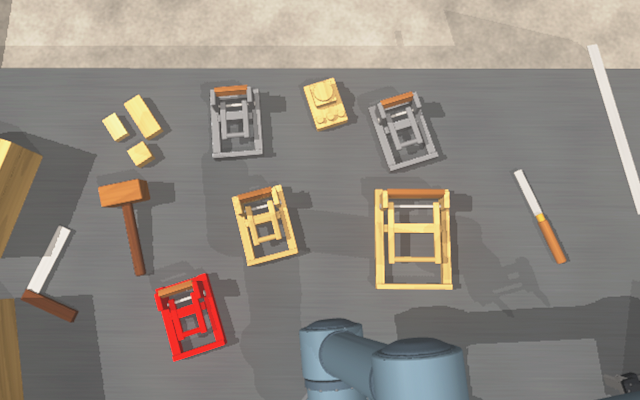

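View pics/scene0.png

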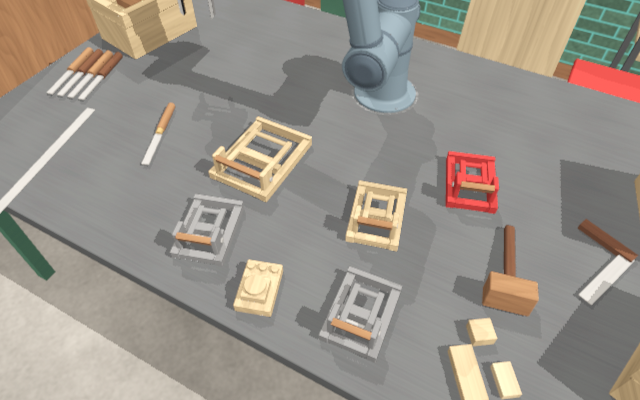

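```bash
cat > h.py <<'E'
import numpy as np
from cell import telemetry, read_camera, camera_info
from scipy.spatial.transform import Rotation as R
def pose(n):
    i=camera_info(n)
    if n!="wrist": return i["mtx"],R.from_euler("xyz",i["rotation"]).as_matrix(),i["origin"]
    s=telemetry.state();Rt=R.from_euler("xyz",s["tool_rot"]).as_matrix();H=i["hand_eye"]
    return i["mtx"],Rt@H[:3,:3],s["position"]+Rt@H[:3,3]
def back(P,uv,z):
    K,Rc,o=P;d=Rc@np.linalg.solve(K,[uv[0],uv[1],1]);return o+d*(z-o[2])/d[2]
def proj(P,p):
    K,Rc,o=P;q=K@(Rc.T@(np.array(p)-o));return q[:2]/q[2]
E
python3 - <<'E'
from h import *
import cv2
im=cv2.imread("pics/top0.png")[175:300,360:470]
cv2.imwrite("pics/crop.png",cv2.resize(im,None,fx=4.8,fy=4.8,interpolation=2))
P=pose("top")
for uv in[(389,261),(438,261),(382,205),(445,205),(376,288),(452,289)]:print(uv,back(P,uv,45))
print(proj(P,[0,0,0]))
E
```

```text
(389, 261) [ 421.25902169 -130.47899296   45.        ]
(438, 261) [ 421.91966492 -257.97887625   45.        ]
(382, 205) [ 568.91406904 -114.54996193   45.        ]
(445, 205) [ 569.58756994 -281.48398399   45.        ]
(376, 288) [351.72831645 -95.66252111  45.        ]
(452, 289) [ 350.30746483 -291.61443983   45.        ]
[338.60856486 426.65855998]
```

View pics/crop.png

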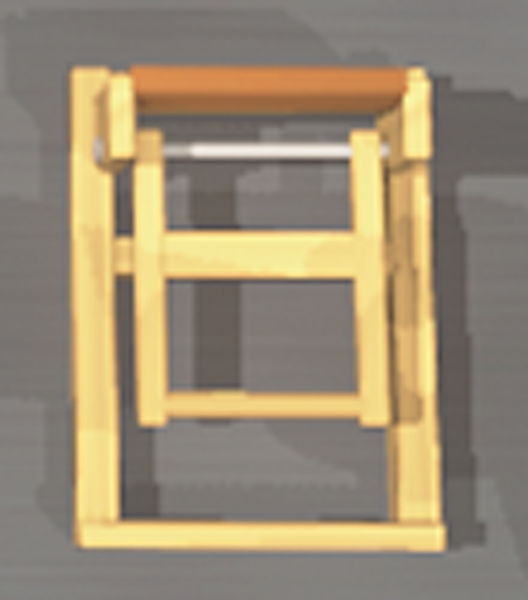

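The larger light-wood easel is at top-view pixel (413,240). Its bar is at about (415,259) and its hinge pin at about (415,206), which gives 140 mm between them, as described. Possible mix-ups are the small wooden easel (265,225), the grey ones (236,122) and (405,130), and the red one (190,317). In the crop, the hinge pin is next to the orange stop batten and the bar is on the robot's side. I'm moving above the bar with the jaws along x.

>>> {"name": "send_rows", "arguments": {
  "targets": [
    [5,8.6,0,0.15,9.4],
    [10,17.2,0,0.3,9.4],
    [14,25,0,0.45,9.4],
    [17,30,0,0.6,9.4],
    [20,35,0,0.75,9.4],
    [22,38,0,0.9,8],
    [24,41,0,1.05,6],
    [25,43,0,1.2,5],
    [25,43,0,1.297,4.5],
    [25,43,0,1.297,4.5],
    [25,43,0,1.297,4.5],
    [25,43,0,1.297,4.5],
    [25,43,0,1.297,4.5],
    [25,43,0,1.297,4.5],
    [25,43,0,1.297,4.5]
  ]
}}

```text
t: 1.6
position: [425.2, -196.4, 204.4]
tool_rot: [-3.14, -0.0, 1.568]
wrist_force: [-0.2, 0.8, -0.2]
grip_width: 44.9
```

```bash
python3 - <<'E'
from h import *
import cv2
P=pose("wrist");s=telemetry.state();print(s["t"],s["position"],s["tool_rot"],s["grip_width"],s["wrist_force"])
cv2.imwrite("pics/w1.png",read_camera("wrist")[:,:,::-1])
np.savez("w1",K=P[0],R=P[1],o=P[2])
for p in[(425,-143,45),(425,-247,45),(565,-115,45),(565,-275,45)]:print(p,proj(P,p))
E
```

```text
1.6 [ 425.19844668 -196.36524707  204.40374254] [-3.13975553e+00 -2.99772681e-04  1.56841490e+00] 44.91474049946575 [-0.16465968  0.78620326 -0.19243502]
(425, -143, 45) [320.43619136 137.09183391]
(425, -247, 45) [320.56806781 234.77222823]
(565, -115, 45) [462.38453818 107.95727121]
(565, -275, 45) [447.50164631 258.70666663]
```

View pics/w1.png

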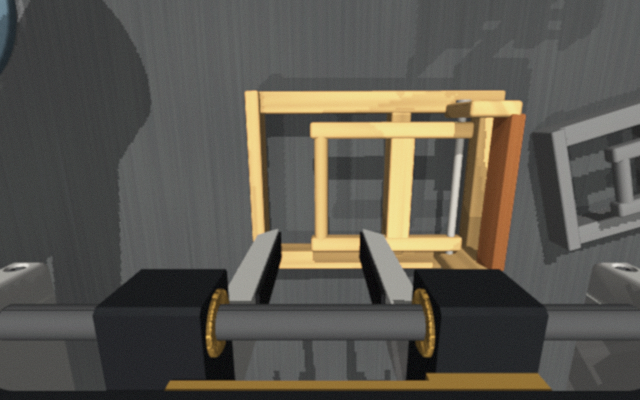

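The wrist view shows the bar from (321,137) to (320,237). The prediction was (320,137) to (321,235), so the position holds. The hinge pin at x ≈ 455 fits too. I'm going down and gripping.

>>> {"name": "send_rows", "arguments": {
  "targets": [
    [0,0,-4,0,4.5],
    [0,0,-8,0,4.5],
    [0,0,-12,0,4.5],
    [0,0,-15,0,4.5],
    [0,0,-17,0,4.5],
    [0,0,-17.8,0,4.5],
    [0,0,-17.8,0,4.5],
    [0,0,-17.8,0,3],
    [0,0,-17.8,0,2],
    [0,0,-17.8,0,1],
    [0,0,-17.8,0,0.5],
    [0,0,-17.8,0,0.5],
    [0,0,-17.8,0,0.5]
  ]
}}

```text
t: 2.95
position: [425.7, -196.5, 27.0]
tool_rot: [-3.141, 0.0, 1.569]
wrist_force: [-1.6, -0.3, 3.9]
grip_width: 13.5
```

>>> {"name": "send_rows", "arguments": {
  "targets": [
    [0.07,0,1.4,0,0.5],
    [0.28,0,2.78,0,0.5],
    [0.63,0,4.14,0,0.5],
    [1.11,0,5.45,0,0.5],
    [1.71,0,6.71,0,0.5],
    [2.45,0,7.91,0,0.5],
    [3.29,0,9.02,0,0.5],
    [4.25,0,10.04,0,0.5],
    [4.25,0,10.04,0,0.5],
    [4.25,0,10.04,0,0.5]
  ]
}}

```text
t: 3.95
position: [465.1, -196.4, 129.3]
tool_rot: [-3.13, -0.0, 1.57]
wrist_force: [-18.7, 0.8, 17.1]
grip_width: 13.5
```

The force is moderate, about 25 N, and the bar seems to have slipped a few mm down the pads. I'm continuing with a small z allowance.

>>> {"name": "send_rows", "arguments": {
  "targets": [
    [0.6,0,0.5,0,0.5],
    [1.35,0,1.04,0,0.5],
    [2.5,0,1.85,0,0.5],
    [3.7,0,2.55,0,0.5],
    [5,0,3.1,0,0.5],
    [6.3,0,3.55,0,0.5],
    [6.3,0,3.55,0,0.5]
  ]
}}

```text
t: 4.65
position: [530.0, -196.9, 167.1]
tool_rot: [-3.132, 0.001, 1.571]
wrist_force: [-2.9, -0.6, 7.7]
grip_width: 12.9
```

```bash
python3 - <<'E'
from h import *
import cv2
s=telemetry.state();print(s["t"],s["position"],s["wrist_force"],s["wrist_torque"])
im=read_camera("scene")[:,:,::-1];cv2.imwrite("pics/s2.png",cv2.resize(im[60:220,160:360],None,fx=4,fy=3.75,interpolation=2))
E
```

```text
4.65 [ 529.96005838 -196.9111      167.08865495] [-2.94125619 -0.58335256  7.72391243] [-0.19118159  0.73449046  0.04766204]
```

View pics/s2.png

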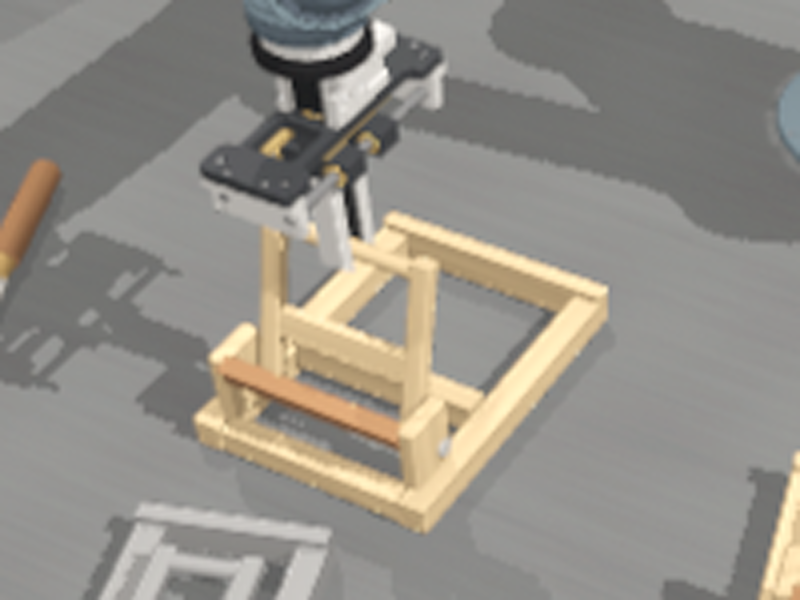

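The rest is at about 1.3 rad and still held by the bar. I'm carrying on over the top.

>>> {"name": "send_rows", "arguments": {
  "targets": [
    [0.6,0,0.05,0,0.5],
    [1.2,0,0.1,0,0.5],
    [2.57,0,0.25,0,0.5],
    [3.97,0,0.28,0,0.5],
    [5.36,0,0.17,0,0.5],
    [6.7,0,-0.1,0,0.5],
    [7.6,0,-0.3,0,0.5],
    [7.6,0,-0.3,0,0.5],
    [7.6,0,-0.3,0,0.5]
  ]
}}

```text
t: 5.6
position: [605.8, -197.0, 164.2]
tool_rot: [-3.133, 0.001, 1.571]
wrist_force: [0.1, -1.2, 1.1]
grip_width: 13.1
```

>>> {"name": "send_rows", "arguments": {
  "targets": [
    [0,0,0,0,2],
    [0,0,0,0,3],
    [0,0,0,0,4],
    [0,0,0,0,5],
    [0,0,0,0,5],
    [0,0,0,0,5],
    [0,0,1,0,5],
    [0,0,3,0,5],
    [0,0,6,0,5],
    [0,0,10,0,5],
    [0,0,14,0,5],
    [-4,0,16,0,5],
    [-8,0,16,0,5],
    [-12,0,16,0,5],
    [-16,0,16,0,5],
    [-16,0,16,0,5],
    [-16,0,16,0,5]
  ]
}}

```text
t: 7.3
position: [445.7, -197.1, 325.3]
tool_rot: [-3.135, 0.002, 1.57]
wrist_force: [0.7, -0.8, -0.2]
grip_width: 49.7
```

```bash
python3 - <<'E'
from h import *
import cv2
s=telemetry.state();print(s["t"],s["position"],s["wrist_force"])
im=read_camera("scene")[:,:,::-1];cv2.imwrite("pics/s3.png",cv2.resize(im[60:260,160:420],None,fx=3,fy=3,interpolation=2))
P=pose("scene")
for th in(1.75,1.92):
  for y in(-143,-249):print(th,(proj(P,(565-140*np.cos(th),y,45+140*np.sin(th)))-[160,60])*3)
E
```

```text
7.3 [ 445.7218777  -197.13233852  325.30003881] [ 0.68495033 -0.80239828 -0.17758254]
1.75 [269.78693226 254.62393702]
1.75 [169.90285401 214.32362628]
1.92 [255.71788481 276.22251837]
1.92 [155.54202272 235.13279749]
```

View pics/s3.png

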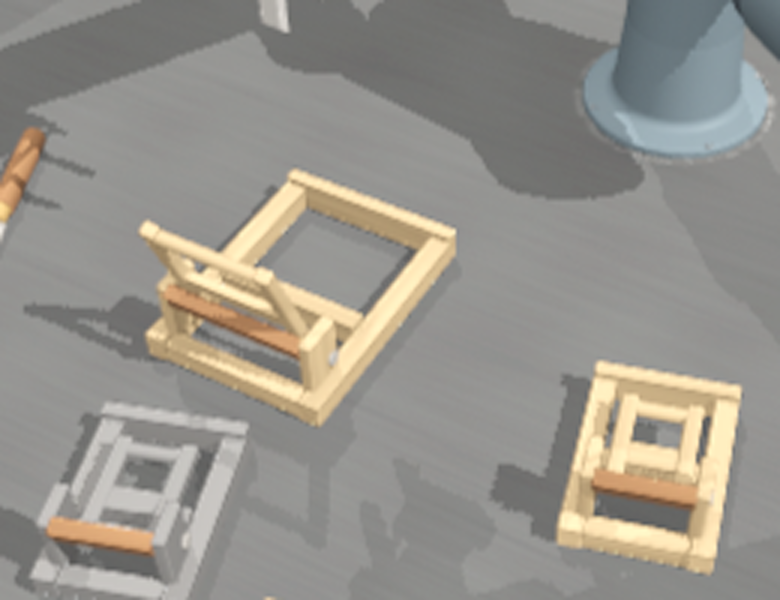

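The bar ends are at about (256,275) and (157,235), which matches the 1.92 rad prediction of (256,276) and (156,235). The small easel at (650,470) is folded, and the gripper is well clear.

```bash
python3 -c "
from cell import ctrl;print(ctrl.sign_off())"
```

```text
the job is handed in; nothing more can be done
None
```

The larger easel's back rest now leans back on its stop and stays there by itself. I gripped its cross bar, swung it over in an arc to about 1.86 rad, let go and drew the arm clear. I handed the job in at about 7.4 s; no verdict came back.

- **Back rest:** in the last camera picture the bar ends sit within about 1–2 pixels of where they should be at 1.92 rad.
- **Small easel:** still folded flat in the same picture.
- **Robot:** the wrist force was close to zero (about 1 N) with the gripper 325 mm up and well clear.
- **Slip during the lift:** partway up, the wrist force reached about 25 N (limit 120 N), most likely because the bar slipped a few mm in the pads. I corrected the path and the force fell to about 8 N, then 2 N.

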